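Slide a measuring cylinder under the filling spout and start the pump

TASK

Gently slide the tall measuring cylinder across the bench into the V-shaped fork under the filling spout, until its foot rests against both arms of the fork: push it only by its low foot, never touching the glass barrel, keep it standing upright and do not lift it. Only when it stands there, press the round button on top of the pump box fully down with a fingertip and let it come back up. Leave the other glassware and bottles where they stand.

Things in the scene. Friction and masses are not known exactly. Their poses are not given: they have to be found in the camera images.
- cylinder: The tall measuring cylinder, the tallest loose thing on the bench, 220 mm high, about 0.15 to 0.3 kg, standing on a round white plastic foot 72 mm across. The foot's upright rim is 13 mm high; above it the foot slopes in to 48 mm across at 18 mm. Origin: centre of the underside of the foot; z up along its axis. It tips if pushed high up; pushed at the foot's rim it slides.
- barrel: The cylinder's glass barrel, rigidly part of it: 34 mm across, from 18 mm to 220 mm above the bench (a collar 42 mm across near the top). Not to be touched. Its origin is the same point as that of the cylinder.
- seat (a point): Point on the bench straight below the spout: the cylinder's axis passes through it when the foot rests against both arms of the fork.
- fork: Fixed filling station. Two aluminium bars, 20 mm high, 12 thick, 100 long, form a V open to the fork's -x (roughly to +y, the robot's left); each at 50 degrees to that axis, mouth 153 mm wide, bar ends 17 mm on the -x side of the origin, inner corner 47 mm on the +x side. Origin = seat, on the bench. Thin column at x = +105 mm; its spout overhangs the origin, tip 245 mm up, from the +x side only; top 290 mm up.
- pump: The pump box, white, fixed to the bench, 140 mm (x) by 120 mm (y) by 80 mm high, with a dial on its front and the round button on its top. It stands to the left or right of the fork; a tip box stands on the other side. Origin: centre of its underside.
- start_top (a point): Centre of the top face of the pump's round black push button, 32 mm across, facing up. Moves down with it.
- start (a joint): Travel of that button in m: 0 released, 0.006 fully down. It is sprung, fully down takes about 5 N, and comes back when let go.
- tipbox: Box of pipette tips, grey, fixed, 130 mm by 100 mm by 71 mm high, no button. Origin: centre of its underside.
- beaker: Bystander: small glass beaker, 54 mm across, 70 mm high. Origin: centre of its underside.
- flask: Bystander: conical glass flask, 60 mm across at the foot, 100 mm high. Origin: centre of its underside.
- short_cylinder: Bystander: a short measuring cylinder, 130 mm high, foot 44 mm across. Origin: centre of its underside.
- jar: Bystander: amber jar, 56 mm across, 80 mm high. Origin: centre of its underside.

How it is judged:
By the outcome, as a careful person would: the job done as asked, in the order asked, and still so for the second after the job is handed in, with the robot touching nothing.
It also fails if it takes over 64 s, if anything falls off the work surface, if the arm or the gripper's body presses on something with over 40 N, if the wrist force passes 120 N, or if a joint passes its speed limit or range.

ROBOT

A 7-joint arm with a two-finger parallel gripper is mounted at the origin on the work surface. World frame = base frame: x ahead of the robot, y to its left, z up, the work surface at z = 0. Lengths are in m, angles in rad, forces in N, time in s.
With the tool pointing down it reaches from about 0.4 to 0.925 m from the base axis. Payload 4.1 kg.
Tool frame: the origin (TCP) lies midway between the tips of the shut fingers; the grasp point (between the pads) lies 19 mm behind it; x points along the fingers, z is the direction in which the jaws open and shut, and the axes are right-handed (so a half turn about x gives the same grasp; the last joint's range is limited). The gripper opens to 85 mm and grips with 20 to 120 N. Pads are 22 mm wide; open, the fingers measure 114 mm over their backs; the gripper's body (76 mm by 85 mm) begins 54 mm behind the grasp point. The pads swing forward as they close: fully open they stand 13 mm farther back than shut.
Start: joints at [-1.23, 0.398, 0.045, 1.537, -0.019, 1.207, -0.051], TCP at [0.277, 0.588, 0.231] pointing down, gripper open.
Joint ranges: [-2.82, 2.82], [-0.49, 2.23], [-1.37, 1.46], [0, 2.46], [-1.36, 4.5], [0.23, 2], [-2.94, 2.94]. Speed limits (rad/s): [2.57, 2.57, 3.14, 3.14, 3.14, 3.14, 3.14].

INTERFACE

Orientations are given as [roll, pitch, yaw] about the fixed x, y, z axes, in that order (R = Rz(yaw) Ry(pitch) Rx(roll)).
In Python, from station import arm, get_image, spot_in gives the robot as it stands.
- The arm moves only by the shell command python3 -m inch 'ROWS' [FORCE]. ROWS is JSON, a list that holds one entry, the list of rows, each a list of 7 numbers: the shift along the world's x, y, z in m, then the turn, a rotation vector about the world's x, y, z in degrees, then the opening, from 0 (shut) to 1 (fully open). In form: [[[x, y, z, wx, wy, wz, hand], ...]]. A call has 1 to 12 rows; each row shifts and turns the commanded pose from where the row before left it; what a row does not reach is not made up. A row lasts 1/12 s, in which the tool goes at most 41.7 mm and 7.16 degrees, less where a joint would pass 70% of its speed; a pose out of reach is approached as far as the arm can. A call is refused whole if a number of a shift passes 0.0417 or a number of a turn 7.16, either way. A call with a gripper value outside its range is refused whole. The fingers move at their own pace and stop on an object; FORCE is the grip in N (left out, the last holds). Time passes only in rows, so rows that do not move let the fingers close. It gives the time, the measured TCP pose, the force and the opening at its end, in the units of the state.
- arm.observe(): the state, without advancing time (a new reading comes with each control period).
- get_image(name): name is "scene" or "top" or "wrist"; returns a dict with "image" (384x512x3 uint8, red, green, blue), "vfov" (degrees; the focal length in pixels is half the picture's height over the tangent of half this angle, whatever the lens; pixels are square), "cx", "cy" (the principal point, pixels), "R" (3x3) and "t" (3): a world point X has camera coordinates R X + t; the wrist camera has in their place "mount" (4x4, takes a point from camera to tool coordinates, whose origin is the TCP and whose axes are the tool frame's). Camera axes: x right, y down, z forward; pixel columns grow to the right and rows downward; lengths in m; the calibration is good to about 2 mm. A picture is of the moment at which its call begins: read the wrist's pose just before it. There is no depth.
- arm.job_done(): hands the job in, once; it reports no verdict.
Trained networks look in a picture, given as the dict that the camera call returned (one of the last four; its "shot" number tells which), for a name from the list of things; names that differ only in an ending like _2 or _b are one class to them, and where a whole thing is asked for, a point or a joint stands for the part that bears it (a point fixed in the world has none). Each returns a list of dicts, best first, with "conf" (0 to 1); they miss things now and then, are a little off and sometimes report something else, mostly with a low value. They report only what shows in the picture. A call takes as long as a camera call.
- spot_in(thing, picture): "centre" ([column, row] in pixels, amid what is visible of it).
The state is a dict: "clock": time; "joints": joint angles; "joint_vel": joint speeds; "joint_efforts": joint torques, N m; "tcp_pos": TCP position; "orientation": TCP orientation; "contact_force": force on the tool from outside, world axes, zero at the start; "moment": the same for the moment, N m; "opening": opening from 0.0 (shut) to 1.0 (fully open).
Only numpy, scipy, OpenCV 4.12 (cv2) and the standard library are available. Lean on these libraries where they do the work, as an engineer would, in place of code of your own. Each camera call takes 0.05 s, during which the arm holds its last target.

## Working session

There is one attempt and no reset: what is moved stays moved. The work goes in short steps, Python scripts to look and compute and a shell command to move; the robot and the scene stay as the last step left them, time stands still between calls to the robot, and variables do not carry over. Pictures are saved under pics/ and viewed, and the job is handed in when it is done.

```bash
ls; mkdir -p pics
cat > h.py <<'E'
import numpy as np, cv2
from station import arm,get_image,spot_in
def K(d):
    f=192/np.tan(np.radians(d["vfov"])/2); return f,d["cx"],d["cy"]
def ray(d,uv,z):
    f,cx,cy=K(d);R=np.array(d["R"]);t=np.array(d["t"])
    c=-R.T@t; v=R.T@np.array([(uv[0]-cx)/f,(uv[1]-cy)/f,1]); return c+v*(z-c[2])/v[2]
def proj(d,X):
    f,cx,cy=K(d);p=np.array(d["R"])@np.array(X)+np.array(d["t"]); return cx+f*p[0]/p[2],cy+f*p[1]/p[2]
def save(d,n): cv2.imwrite("pics/"+n,d["image"][:,:,::-1])
E
python3 - <<'E'
from h import *
print(arm.observe())
for n in ["top","scene"]:
    d=get_image(n);save(d,n+"0.png");print(n,d["vfov"],np.array(d["R"]).round(3).tolist(),np.array(d["t"]).round(3))
    for th in ["cylinder","barrel","fork","pump","start_top","tipbox","beaker","flask","short_cylinder","jar"]:
        print(th,[(np.round(s["centre"],1).tolist(),round(s["conf"],2),ray(d,s["centre"],0).round(3).tolist()) for s in spot_in(th,d)[:2]])
E
```

```text
pics
{'clock': 0.0, 'joints': array([-1.22998811,  0.39918496,  0.04505951,  1.53788325, -0.0187027 ,
        1.20688713, -0.05072731]), 'joint_vel': array([ 0.00091877, -0.00095906,  0.00141816, -0.00054973,  0.0013841 ,
        0.00207961,  0.00154572]), 'joint_efforts': array([-4.29298707e-04, -4.75124359e+01,  1.36400353e+00, -2.54219860e+01,
        1.13769982e-02,  9.63493309e-03,  1.70829554e-05]), 'tcp_pos': array([0.27647256, 0.58757274, 0.23026708]), 'orientation': array([-3.06854731,  1.56885543, -1.93749908]), 'contact_force': array([ 0.48636579,  0.18414906, -0.78858382]), 'moment': array([ 0.04665691, -0.02071834, -0.04317822]), 'opening': 0.9980796951499833}
top 47.47701288123832 [[0.027, -1.0, 0.0], [-0.984, -0.027, -0.178], [0.177, 0.005, -0.984]] [-0.023  0.522  0.99 ]
cylinder [([239.8, 180.3], 0.8, [0.569, 0.036, 0.0]), ([354.1, 202.2], 0.45, [0.521, -0.249, 0.0])]
barrel [([236.9, 170.5], 0.8, [0.594, 0.044, 0.0])]
fork [([338.2, 136.7], 0.82, [0.689, -0.21, 0.0])]
pump [([92.8, 177.1], 0.6, [0.567, 0.404, 0.0])]
start_top [([83.5, 176.5], 0.65, [0.568, 0.427, 0.
[... 455 characters left out ...]
65.5, 195.7], 0.79, [0.426, -0.008, 0.0])]
barrel [([262.0, 181.4], 0.72, [0.36, -0.041, 0.0])]
fork [([146.0, 222.6], 0.94, [0.63, -0.25, 0.0]), ([223.7, 176.2], 0.6, [0.369, -0.158, 0.0])]
pump [([433.6, 257.5], 0.88, [0.532, 0.41, 0.0]), ([433.4, 222.6], 0.21, [0.405, 0.416, 0.0])]
start_top [([432.6, 225.5], 0.73, [0.418, 0.413, 0.0])]
tipbox [([110.8, 194.1], 0.65, [0.554, -0.417, 0.0])]
beaker [([225.0, 173.9], 0.56, [0.356, -0.16, 0.0]), ([170.6, 180.6], 0.55, [0.44, -0.296, 0.0])]
flask [([180.5, 169.9], 0.84, [0.377, -0.3, 0.0])]
short_cylinder [([168.9, 179.9], 0.6, [0.439, -0.303, 0.0])]
jar [([378.2, 197.0], 0.7, [0.336, 0.282, 0.0]), ([146.0, 227.4], 0.67, [0.645, -0.239, 0.0])]
```

View pics/top0.png

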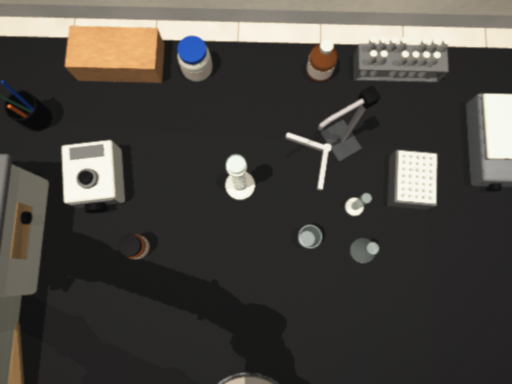

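View pics/scene0.png

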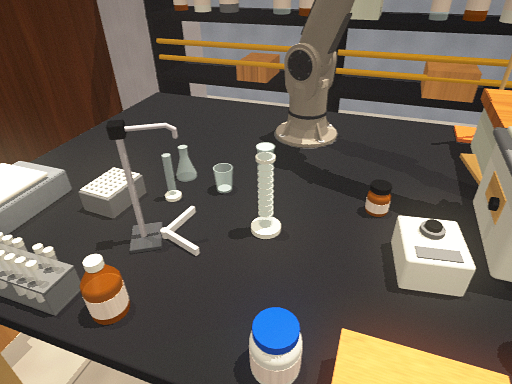

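Run:
```python
import cv2
a=cv2.imread("pics/top0.png")[90:260,200:400]; cv2.imwrite("pics/top0z.png",cv2.resize(a,None,fx=4,fy=3.5,interpolation=cv2.INTER_CUBIC)[:600])
a=cv2.imread("pics/scene0.png")[120:300,90:320]; cv2.imwrite("pics/scene0z.png",cv2.resize(a,None,fx=3.3,fy=3.3,interpolation=cv2.INTER_CUBIC))
```

```text
(no output)
```

View pics/top0z.png

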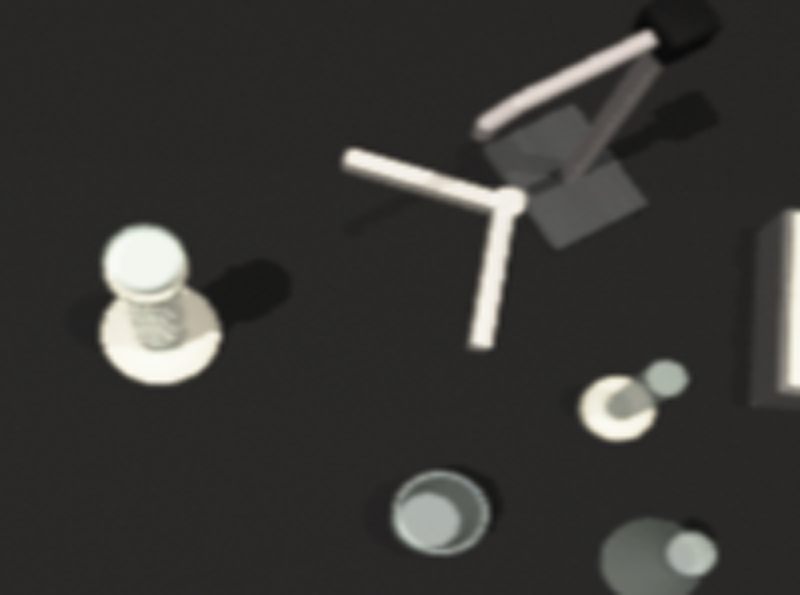

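View pics/scene0z.png

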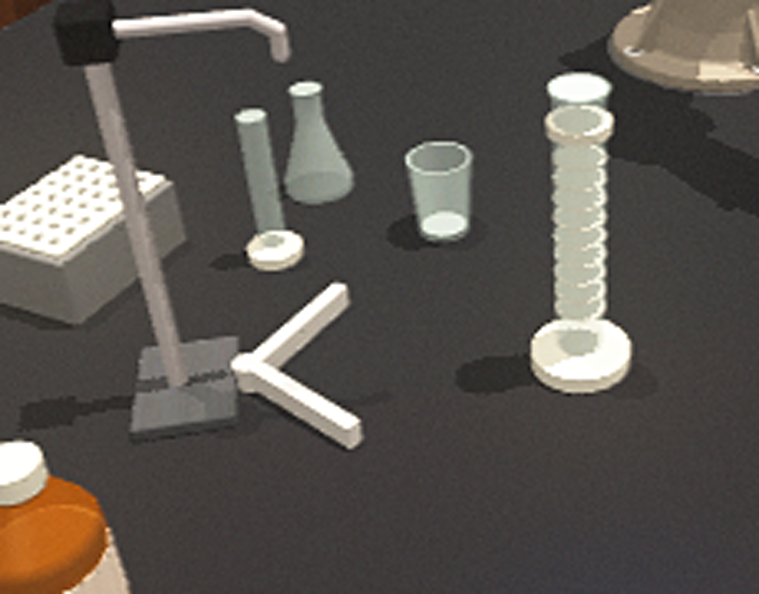

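The pictures agree with the detections. The cylinder foot is at about (240,185) in the top view. The fork has its corner at about (327,147) with bar ends at about (286,135) and (320,189), and the pump button is at about (87,178). Next I'll fit the fork and foot models.

```bash
cat > fit.py <<'E'
from h import *
from scipy.optimize import minimize
def hullmask(d,P,S=4):
    q=np.array([proj(d,p) for p in P]); m=np.zeros((384*S,512*S),np.uint8)
    cv2.fillConvexPoly(m,cv2.convexHull(np.round((q+.5)*S).astype(np.int32)),255); return m
def forkpts(x,y,a):
    c,s=np.cos(a),np.sin(a); out=[]
    for sg in (1,-1):
        i=np.array([.047,0]);e=np.array([-.017,sg*.0766]);dv=(e-i)/.1; n=np.array([-dv[1],dv[0]]);n*=np.sign(n[0]) 
        pts=[i,e,e+n*.012,i+n*.012]
        out.append([[x+c*p[0]-s*p[1],y+s*p[0]+c*p[1],z] for p in pts for z in(0,.02)])
    return out
def footpts(x,y):
    t=np.linspace(0,2*np.pi,48,endpoint=False)
    return [[x+r*np.cos(k),y+r*np.sin(k),z] for r,z in((.036,0),(.036,.013)) for k in t]
def soft(ms): 
    m=np.maximum.reduce(ms); return cv2.resize(m,(512,384),interpolation=cv2.INTER_AREA)/255.
def white(d,thr=110):
    g=d["image"].astype(float).min(2); return np.clip((g-50)/100,0,1)
def fitfork(d,x0,box):
    w=white(d);u0,v0,u1,v1=box
    f=lambda p:np.abs(soft([hullmask(d,h) for h in forkpts(*p)])-w)[v0:v1,u0:u1].sum()
    r=minimize(f,x0,method="Nelder-Mead",options=dict(initial_simplex=[x0,np.add(x0,[.015,0,0]),np.add(x0,[0,.015,0]),np.add(x0,[0,0,.15])],maxiter=200));return r.x,r.fun
def fitfoot(d,x0,box):
    w=white(d);u0,v0,u1,v1=box
    f=lambda p:np.abs(soft([hullmask(d,footpts(*p))])-w)[v0:v1,u0:u1].sum()
    r=minimize(f,x0,method="Nelder-Mead",options=dict(initial_simplex=[x0,np.add(x0,[.01,0]),np.add(x0,[0,.01])],maxiter=150));return r.x,r.fun
E
python3 - <<'E'
from fit import *
d=get_image("top");s=get_image("scene")
print("fork top",fitfork(d,[.65,-.15,np.radians(-65)],(282,125,335,194)))
print("fork sc",fitfork(s,[.65,-.15,np.radians(-65)],(160,203,205,258)))
print("foot top",fitfoot(d,[.555,.035],(220,180,262,205)))
print("foot sc",fitfoot(s,[.555,.035],(245,222,290,242)))
w=get_image("wrist");print(np.array(w["mount"]).round(3).tolist())
# pump button: z 0.08+~0.012
for z in(.085,.095): print(z,ray(d,(87,178),z),ray(s,(432,226),z))
from scipy.spatial.transform import Rotation as Ro
R=Ro.from_euler("xyz",arm.observe()["orientation"]).as_matrix();print(R.round(3))
for dd,n,c in((d,"topz.png",(60,140,130,215)),(s,"scz.png",(385,205,480,300))):
    a=dd["image"][c[1]:c[3],c[0]:c[2],::-1];cv2.imwrite("pics/p"+n,cv2.resize(a,None,fx=6,fy=6,interpolation=2))
E
```

```text
fork top (array([ 0.69993369, -0.15590743, -1.27549113]), np.float64(563.4674509803921))
fork sc (array([ 0.68053353, -0.1493616 , -1.28513082]), np.float64(666.2888235294117))
foot top (array([0.55612175, 0.03638779]), np.float64(14.238235294117647))
foot sc (array([0.55622986, 0.03670776]), np.float64(44.28764705882353))
[[-0.001, -0.296, 0.955, -0.141], [-0.0, -0.955, -0.296, 0.076], [1.0, -0.0, 0.001, -0.001], [0.0, 0.0, 0.0, 1.0]]
0.085 [0.5462601  0.38388964 0.085     ] [0.53677338 0.38650909 0.085     ]
0.095 [0.54414754 0.37984338 0.095     ] [0.55051454 0.38352386 0.095     ]
[[ 0.    -0.905  0.426]
 [ 0.     0.426  0.905]
 [-1.     0.     0.   ]]
```

View pics/ptopz.png

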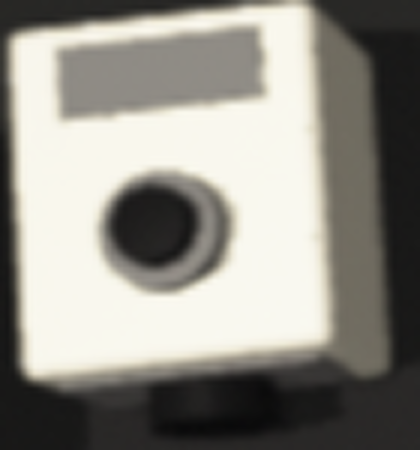

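View pics/pscz.png

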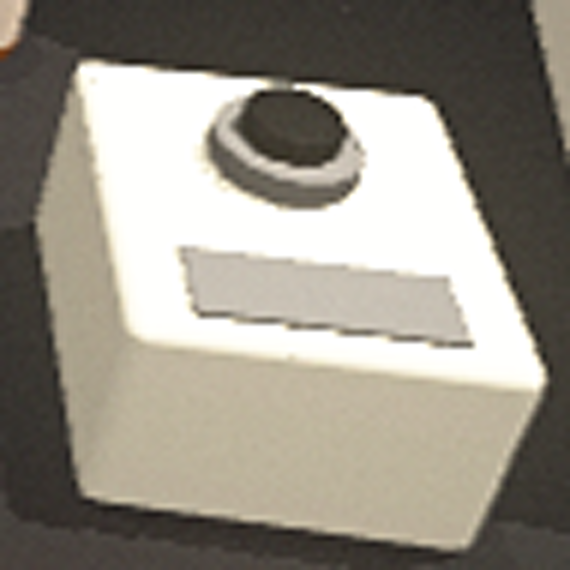

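Run:
```python
from fit import *
d=get_image("top");s=get_image("scene")
print("corner",ray(d,(327,147),.02))
for z in(.09,.095,.1,.105,.11):print(z,ray(d,(85.2,177.1),z),ray(s,(434.5,225.8),z))
res={}
for nm,im,box in(("top",d,(282,128,335,194)),("sc",s,(158,203,205,258))):
    best=min((fitfork(im,[x,y,np.radians(a)],box) for x in(.63,.65,.67) for y in(-.14,-.16) for a in(-50,-62)),key=lambda r:r[1]);print(nm,best);res[nm]=best[0]
o=[]
for nm,im,c in(("top",d,(230,110,350,210)),("sc",s,(130,180,250,280))):
    a=im["image"][:,:,::-1].copy();S=3;a=cv2.resize(a,None,fx=S,fy=S)
    for h in forkpts(*res[nm]):
        q=cv2.convexHull(np.int32([(np.array(proj(im,p))+.5)*S for p in h]));cv2.polylines(a,[q],True,(0,0,255),1)
    o.append(a[c[1]*S:c[3]*S,c[0]*S:c[2]*S])
cv2.imwrite("pics/forkfit.png",np.hstack(o))
```

```text
corner [ 0.65483568 -0.17871171  0.02      ]
0.09 [0.54719802 0.38619099 0.09      ] [0.54139092 0.3897381  0.09      ]
0.095 [0.54613153 0.38414573 0.095     ] [0.54828621 0.38819369 0.095     ]
0.1 [0.54506504 0.38210046 0.1       ] [0.55518151 0.38664928 0.1       ]
0.105 [0.54399855 0.38005519 0.105     ] [0.5620768  0.38510487 0.105     ]
0.11 [0.54293206 0.37800992 0.11      ] [0.56897209 0.38356046 0.11      ]
top (array([ 0.6264724 , -0.13014119, -1.01326291]), np.float64(151.73823529411763))
sc (array([ 0.62525968, -0.12932931, -1.02015183]), np.float64(327.8254901960785))
```

View pics/forkfit.png

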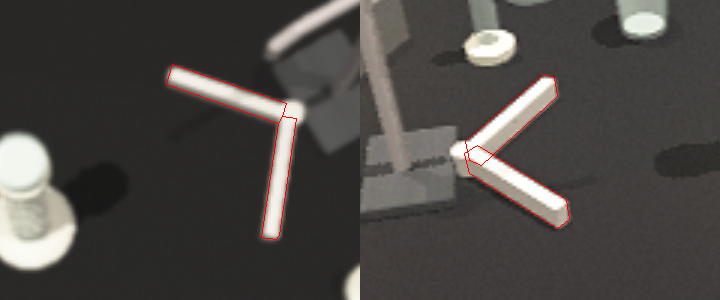

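The fork fit is tight in both views: seat ≈ (0.626, -0.130), opening direction consistent to 0.5°. The foot is at (0.556, 0.0365) and the button at about (0.546, 0.386, 0.095). My plan is to keep the tool vertical and the gripper open, with the jaws along the push direction, and push the rim with the back of the leading finger so the body stays clear of the barrel. I'll check the finger shape while moving over.

```bash
python3 -m inch '[[[0.0098,-0.0186,0,0,0,2,1],[0.0098,-0.0186,0,0,0,2,1],[0.0098,-0.0186,0,0,0,2,1],[0.0098,-0.0186,0,0,0,2,1],[0.0098,-0.0186,0,0,0,2,1],[0.0098,-0.0186,0,0,0,2,1],[0.0098,-0.0186,0,0,0,2,1],[0.0098,-0.0186,0,0,0,2,1],[0.0098,-0.0186,0,0,0,2,1],[0.0098,-0.0186,0,0,0,2,1],[0.0098,-0.0186,0,0,0,2,1],[0.0098,-0.0186,0,0,0,2,1]]]'
python3 -m inch '[[[0.0098,-0.0186,0,0,0,2,1],[0.0098,-0.0186,0,0,0,2,1],[0.0098,-0.0186,0,0,0,2,1],[0.0098,-0.0186,0,0,0,2,1],[0.0098,-0.0186,0,0,0,2,1],[0.0098,-0.0186,0,0,0,2,1],[0.0098,-0.0186,0,0,0,2,1],[0.0098,-0.0186,0,0,0,2,1],[0.0098,-0.0186,0,0,0,2,1],[0.0098,-0.0186,0,0,0,2,1],[0.0098,-0.0186,0,0,0,2,1],[0,0,0,0,0,2,1]]]'
python3 - <<'E'
from h import *
from scipy.spatial.transform import Rotation as Ro
o=arm.observe();print(o["tcp_pos"],o["joints"].round(2),Ro.from_euler("xyz",o["orientation"]).as_matrix().round(3).tolist())
for n in("wrist","scene","top"):save(get_image(n),n+"1.png")
E
```

```text
clock: 2.35
tcp_pos: [0.3948, 0.3641, 0.2315]
orientation: [-0.57, 1.57, 0.981]
contact_force: [1.3, -0.1, 0.1]
opening: 1.003
clock: 3.35
tcp_pos: [0.5043, 0.1551, 0.2317]
orientation: [-2.897, 1.568, -0.933]
contact_force: [-0.2, 0.1, 1.0]
opening: 1.0
[0.50425133 0.15513851 0.23167573] [-0.57  0.18  0.21  1.83 -0.04  1.13  1.62] [[0.002, -0.924, -0.383], [-0.002, -0.383, 0.924], [-1.0, -0.001, -0.003]]
```

View pics/wrist1.png

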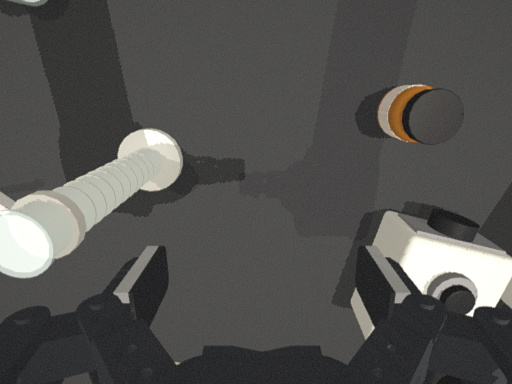

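View pics/scene1.png

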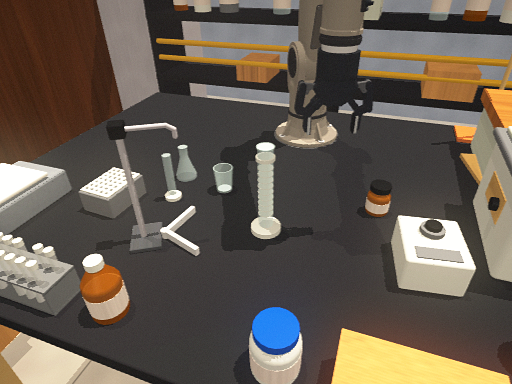

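View pics/top1.png

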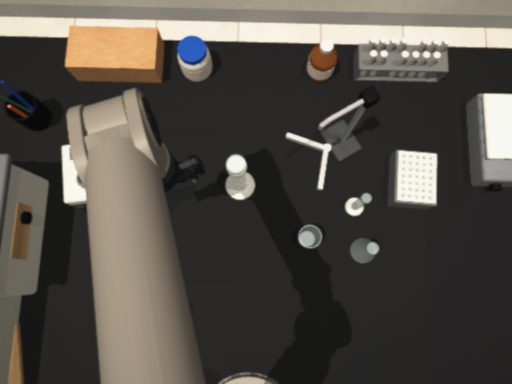

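The wrist view shows the knuckles bulging outside the finger backs, at about columns 0-100 against a tip back at about 120. Pushing with the finger back would therefore bring a knuckle close to the barrel. New plan: turn the jaws across the push, close to a narrow gap so two tips cradle the rim, and lean the tool about 20° away from the barrel.

```bash
python3 -m inch '[[[0,0,0,0,0,-6.9,0.35],[0,0,0,0,0,-6.9,0.35],[0,0,0,0,0,-6.9,0.35],[0,0,0,0,0,-6.9,0.35],[0,0,0,0,0,-6.9,0.35],[0,0,0,0,0,-6.9,0.35],[0,0,0,0,0,-6.9,0.35],[0,0,0,0,0,-6.9,0.35],[0,0,0,0,0,-6.9,0.35],[0,0,0,0,0,-6.9,0.35],[0,0,0,0,0,-6.9,0.35],[0,0,0,0,0,-6.9,0.35]]]'
python3 -m inch '[[[0,0,0,0,0,-6.9,0.35],[0.004,-0.008,0,-4.61,-1.94,0,0.35],[0.005,-0.01,0,-4.61,-1.94,0,0.35],[0.005,-0.01,0,-4.61,-1.94,0,0.35],[0.005,-0.01,0,-4.61,-1.94,0,0.35],[0,0,0,0,0,0,0.35],[0,0,0,0,0,0,0.35],[0,0,0,0,0,0,0.35]]]'
python3 - <<'E'
from h import *
from scipy.spatial.transform import Rotation as Ro
o=arm.observe();print(o["tcp_pos"],o["joints"].round(2),Ro.from_euler("xyz",o["orientation"]).as_matrix().round(3).tolist(),o["contact_force"],o["opening"])
for n in("wrist","scene"):
    d=get_image(n);save(d,n+"2.png")
E
```

```text
clock: 4.5
tcp_pos: [0.5016, 0.1618, 0.2314]
orientation: [1.168, 1.57, 1.688]
contact_force: [-0.2, -0.6, 0.5]
opening: 0.348
clock: 5.17
tcp_pos: [0.521, 0.1229, 0.2315]
orientation: [-1.575, 1.223, -1.171]
contact_force: [0.8, 1.0, 0.7]
opening: 0.35
[0.52097361 0.12286027 0.23145014] [-0.87  0.21  0.4   1.86  0.29  1.13 -0.21] [[0.132, -0.369, 0.92], [-0.314, 0.865, 0.392], [-0.94, -0.34, -0.001]] [0.78428878 1.01871684 0.65005543] 0.3503822817755234
```

View pics/wrist2.png

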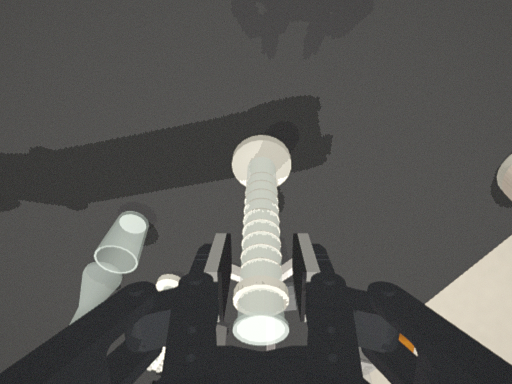

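View pics/scene2.png

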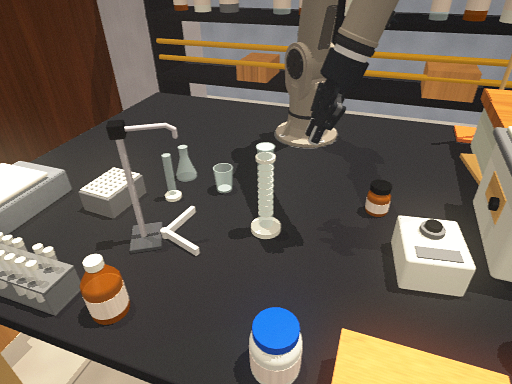

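```bash
python3 -m inch '[[[0,0,-0.018,0,0,0,0.35],[0,0,-0.018,0,0,0,0.35],[0,0,-0.018,0,0,0,0.35],[0,0,-0.018,0,0,0,0.35],[0,0,-0.018,0,0,0,0.35],[0,0,-0.018,0,0,0,0.35],[0,0,-0.018,0,0,0,0.35],[0,0,-0.018,0,0,0,0.35],[0,0,-0.018,0,0,0,0.35],[0,0,-0.018,0,0,0,0.35],[0,0,-0.018,0,0,0,0.35],[0,0,-0.012,0,0,0,0.35]]]'
python3 -m inch '[[[0,0,0,0,0,0,0.35],[0,0,-0.003,0,0,0,0.35],[0,0,-0.003,0,0,0,0.35],[0,0,0,0,0,0,0.35],[0,0,0,0,0,0,0.35]]]'
python3 - <<'E'
from h import *
d=get_image("wrist");save(d,"wrist3.png")
d=get_image("scene");cv2.imwrite("pics/scene3.png",cv2.resize(d["image"][120:270,200:400,::-1],None,fx=4,fy=4))
E
```

```text
clock: 6.27
tcp_pos: [0.521, 0.1216, 0.0202]
orientation: [-1.578, 1.222, -1.176]
contact_force: [0.4, 0.2, -0.7]
opening: 0.35
clock: 6.68
tcp_pos: [0.5216, 0.1226, 0.016]
orientation: [-1.572, 1.222, -1.169]
contact_force: [-0.9, -0.3, 0.4]
opening: 0.352
```

View pics/wrist3.png

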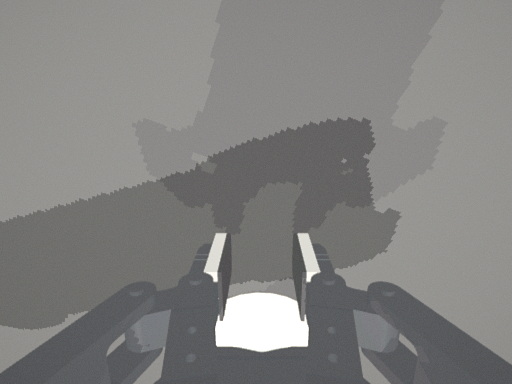

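View pics/scene3.png

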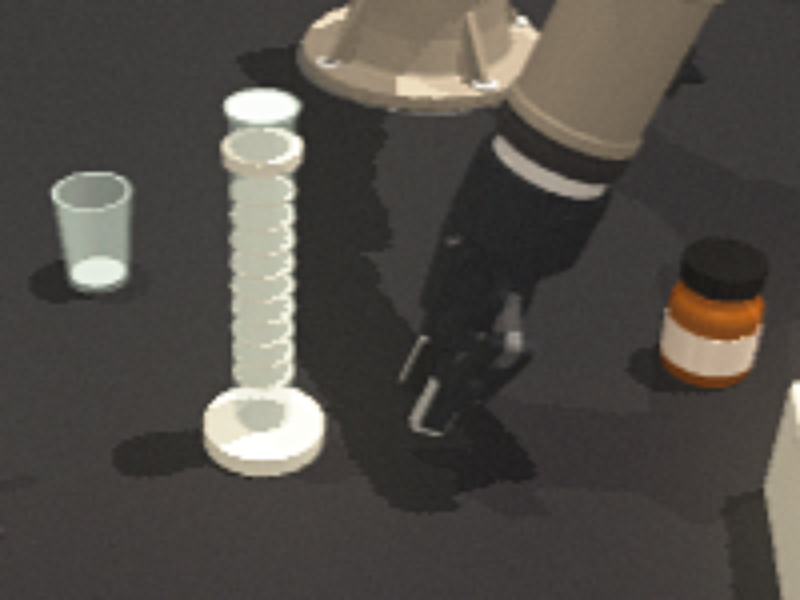

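```bash
python3 -m inch '[[[0,0,-0.004,0,0,0,0.35],[0,0,-0.004,0,0,0,0.35],[0,0,0,0,0,0,0.35],[0,0,0,0,0,0,0.35]]]'
for i in 1 ; do python3 -m inch '[[[0,0,-0.002,0,0,0,0.35],[0,0,0,0,0,0,0.35],[0,0,0,0,0,0,0.35]]]'; done
python3 -m inch '[[[0,0,-0.002,0,0,0,0.35],[0,0,0,0,0,0,0.35],[0,0,0,0,0,0,0.35]]]'
```

```text
clock: 7.12
tcp_pos: [0.5208, 0.1222, 0.007]
orientation: [-1.578, 1.221, -1.174]
contact_force: [-0.1, -0.3, 0.6]
opening: 0.349
clock: 7.37
tcp_pos: [0.5211, 0.1223, 0.0052]
orientation: [-1.576, 1.222, -1.173]
contact_force: [-0.7, 0.4, 0.4]
opening: 0.349
clock: 7.62
tcp_pos: [0.5211, 0.1223, 0.0033]
orientation: [-1.576, 1.222, -1.173]
contact_force: [0.6, -0.8, 0.1]
opening: 0.348
```

```bash
python3 -m inch '[[[0,0,-0.002,0,0,0,0.35],[0,0,0,0,0,0,0.35],[0,0,0,0,0,0,0.35]]]'
python3 -m inch '[[[0,0,-0.001,0,0,0,0.35],[0,0,0,0,0,0,0.35],[0,0,0,0,0,0,0.35]]]'
python3 - <<'E'
from h import *
d=get_image("scene");cv2.imwrite("pics/scene4.png",cv2.resize(d["image"][180:260,240:340,::-1],None,fx=7,fy=7,interpolation=2))
E
```

```text
clock: 7.87
tcp_pos: [0.5214, 0.1224, 0.0021]
orientation: [-1.575, 1.221, -1.172]
contact_force: [-2.5, 0.7, 7.0]
opening: 0.35
clock: 8.12
tcp_pos: [0.5215, 0.1224, 0.0019]
orientation: [-1.575, 1.221, -1.172]
contact_force: [-4.6, 1.6, 14.7]
opening: 0.35
```

View pics/scene4.png

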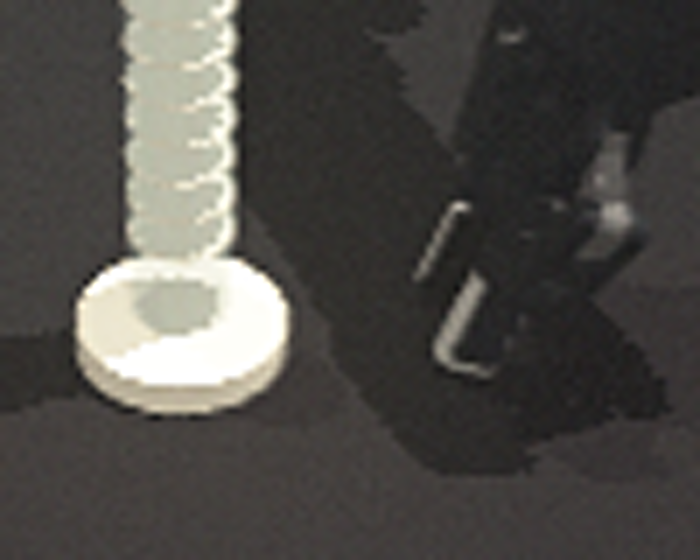

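```bash
python3 -m inch '[[[0,0,0.0035,0,0,0,0.35],[0.0031,-0.0074,0,0,0,0,0.35],[0.0031,-0.0074,0,0,0,0,0.35],[0.0031,-0.0074,0,0,0,0,0.35],[0.0031,-0.0074,0,0,0,0,0.35],[0.0019,-0.0046,0,0,0,0,0.35],[0,0,0,0,0,0,0.35],[0,0,0,0,0,0,0.35]]]'
python3 - <<'E'
from fit import *
d=get_image("scene");cv2.imwrite("pics/scene5.png",cv2.resize(d["image"][120:260,220:350,::-1],None,fx=4.2,fy=4.2,interpolation=2))
save(get_image("wrist"),"wrist5.png")
d=get_image("top");cv2.imwrite("pics/top5.png",cv2.resize(d["image"][110:230,180:340,::-1],None,fx=4.2,fy=4.2,interpolation=2))
E
```

```text
clock: 8.83
tcp_pos: [0.5354, 0.0875, 0.0037]
orientation: [-1.576, 1.222, -1.174]
contact_force: [-0.4, 0.1, -0.4]
opening: 0.348
```

View pics/scene5.png

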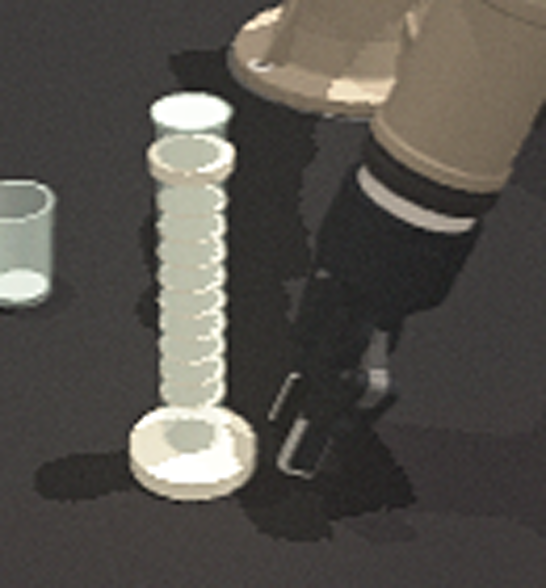

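View pics/wrist5.png

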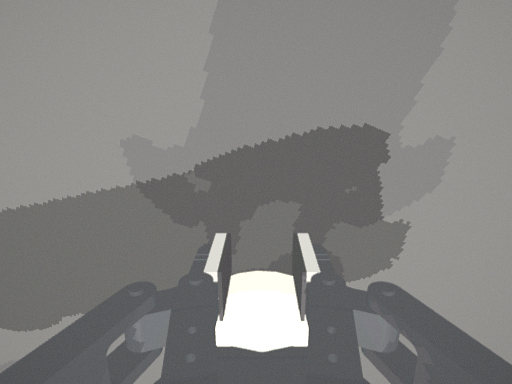

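View pics/top5.png

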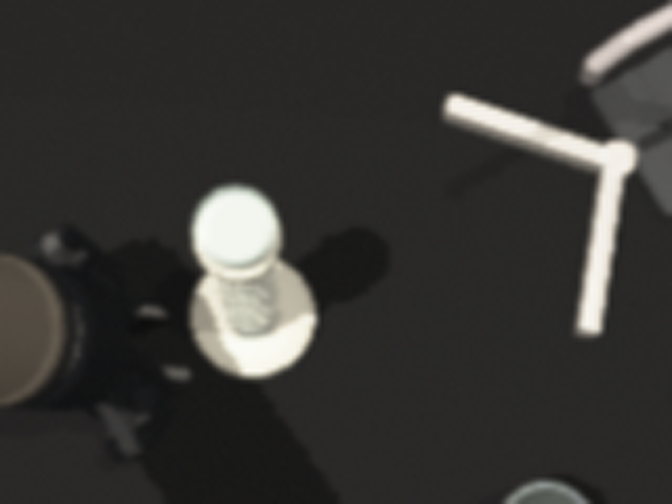

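Aligned: in the top zoom the foot sits midway between the two tips and the tool body is clear of the barrel. Now I'll make contact slowly.

```bash
python3 -m inch '[[[0.0008,-0.0018,0,0,0,0,0.35],[0.0008,-0.0018,0,0,0,0,0.35],[0.0008,-0.0018,0,0,0,0,0.35],[0.0008,-0.0018,0,0,0,0,0.35],[0.0008,-0.0018,0,0,0,0,0.35],[0.0008,-0.0018,0,0,0,0,0.35],[0.0008,-0.0018,0,0,0,0,0.35],[0.0008,-0.0018,0,0,0,0,0.35],[0.0008,-0.0018,0,0,0,0,0.35],[0.0008,-0.0018,0,0,0,0,0.35],[0.0008,-0.0018,0,0,0,0,0.35],[0.0008,-0.0018,0,0,0,0,0.35]]]'
python3 - <<'E'
from fit import *
d=get_image("scene");s=d;cv2.imwrite("pics/scene6.png",cv2.resize(d["image"][120:260,220:350,::-1],None,fx=4.2,fy=4.2,interpolation=2))
d=get_image("top");cv2.imwrite("pics/top6.png",cv2.resize(d["image"][110:230,180:340,::-1],None,fx=4.2,fy=4.2,interpolation=2))
p=(.5567,.0335);u,v=proj(d,(*p,0));print(u,v);print(fitfoot(d,p,(int(u)-15,int(v)-3,int(u)+22,int(v)+19)))
u,v=proj(s,(*p,0));print(fitfoot(s,p,(int(u)-21,int(v)-8,int(u)+24,int(v)+14)))
E
```

```text
clock: 9.98
tcp_pos: [0.5451, 0.0667, 0.0038]
orientation: [-1.575, 1.222, -1.171]
contact_force: [-0.8, 2.1, 0.0]
opening: 0.348
240.6696345267062 185.01655021977055
(array([0.56119408, 0.02688305]), np.float64(21.024901960784316))
(array([0.55977964, 0.02909532]), np.float64(44.98392156862745))
```

View pics/scene6.png

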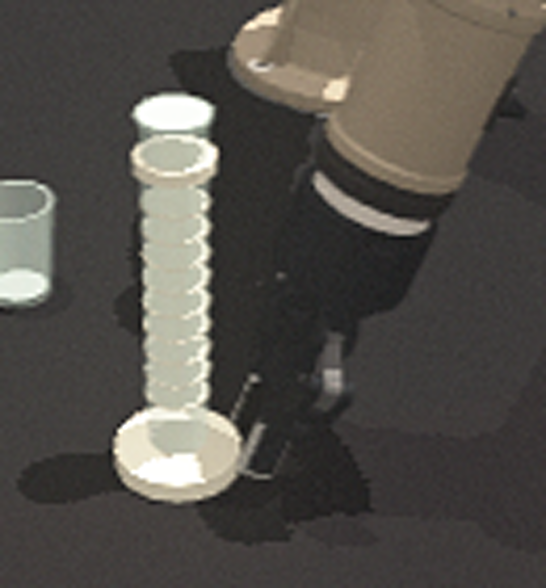

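View pics/top6.png

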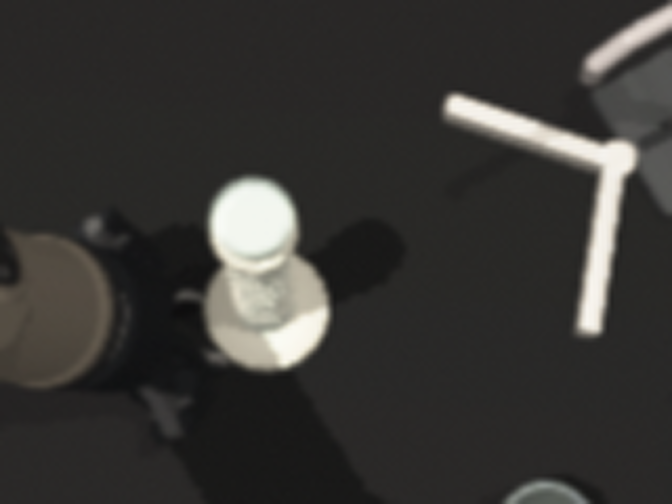

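It slides upright at about 2 N. Continuing.

```bash
python3 -m inch '[[[0.0012,-0.003,0,0,0,0,0.35],[0.0015,-0.0037,0,0,0,0,0.35],[0.0015,-0.0037,0,0,0,0,0.35],[0.0015,-0.0037,0,0,0,0,0.35],[0.0015,-0.0037,0,0,0,0,0.35],[0.0015,-0.0037,0,0,0,0,0.35],[0.0015,-0.0037,0,0,0,0,0.35],[0.0015,-0.0037,0,0,0,0,0.35],[0.0015,-0.0037,0,0,0,0,0.35],[0.0015,-0.0037,0,0,0,0,0.35],[0.0015,-0.0037,0,0,0,0,0.35],[0.0015,-0.0037,0,0,0,0,0.35]]]'
python3 - <<'E'
from h import *
d=get_image("scene");save(d,"scene7.png")
d=get_image("top");cv2.imwrite("pics/top7.png",cv2.resize(d["image"][110:230,180:340,::-1],None,fx=4.2,fy=4.2,interpolation=2))
E
```

```text
clock: 11.08
tcp_pos: [0.5628, 0.0225, 0.0038]
orientation: [-1.576, 1.222, -1.172]
contact_force: [-0.4, 1.8, -0.3]
opening: 0.347
```

View pics/scene7.png

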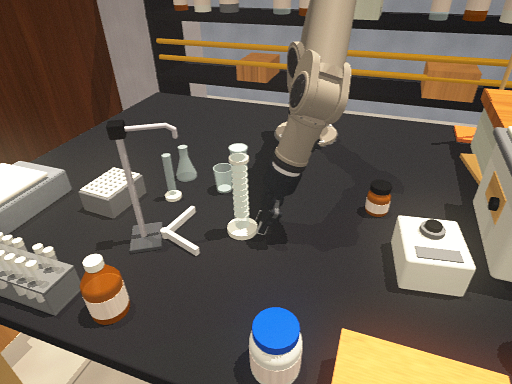

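View pics/top7.png

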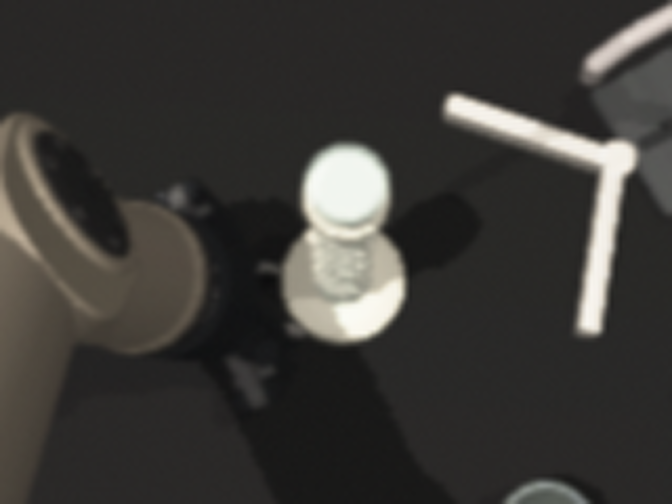

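```bash
python3 -m inch '[[[0.0012,-0.003,0,0,0,0,0.35],[0.0015,-0.0037,0,0,0,0,0.35],[0.0015,-0.0037,0,0,0,0,0.35],[0.0015,-0.0037,0,0,0,0,0.35],[0.0015,-0.0037,0,0,0,0,0.35],[0.0015,-0.0037,0,0,0,0,0.35],[0.0015,-0.0037,0,0,0,0,0.35],[0.0015,-0.0037,0,0,0,0,0.35],[0.0015,-0.0037,0,0,0,0,0.35],[0.0015,-0.0037,0,0,0,0,0.35],[0.0015,-0.0037,0,0,0,0,0.35],[0.0015,-0.0037,0,0,0,0,0.35]]]'
python3 -m inch '[[[0.0015,-0.0037,0,0,0,0,0.35],[0.0015,-0.0037,0,0,0,0,0.35],[0.0015,-0.0037,0,0,0,0,0.35],[0.0015,-0.0037,0,0,0,0,0.35],[0.0015,-0.0037,0,0,0,0,0.35],[0.0015,-0.0037,0,0,0,0,0.35],[0.0015,-0.0037,0,0,0,0,0.35],[0.0015,-0.0037,0,0,0,0,0.35],[0.0015,-0.0037,0,0,0,0,0.35],[0.0011,-0.0028,0,0,0,0,0.35],[0.0008,-0.0018,0,0,0,0,0.35]]]'
python3 - <<'E'
from fit import *
d=get_image("scene");s=d;cv2.imwrite("pics/scene8.png",cv2.resize(d["image"][110:260,100:320,::-1],None,fx=3.6,fy=3.6,interpolation=2))
d=get_image("top");cv2.imwrite("pics/top8.png",cv2.resize(d["image"][110:230,180:340,::-1],None,fx=4.2,fy=4.2,interpolation=2))
print([ (x["centre"],x["conf"]) for x in spot_in("cylinder",d)])
E
```

```text
clock: 12.18
tcp_pos: [0.5805, -0.0212, 0.0038]
orientation: [-1.576, 1.222, -1.172]
contact_force: [0.5, 0.8, 0.7]
opening: 0.35
clock: 13.1
tcp_pos: [0.5959, -0.0594, 0.0039]
orientation: [-1.576, 1.221, -1.173]
contact_force: [0.2, 0.6, -0.2]
opening: 0.35
[([298.4, 158.9], 0.81), ([82.7, 177.6], 0.55)]
```

View pics/scene8.png

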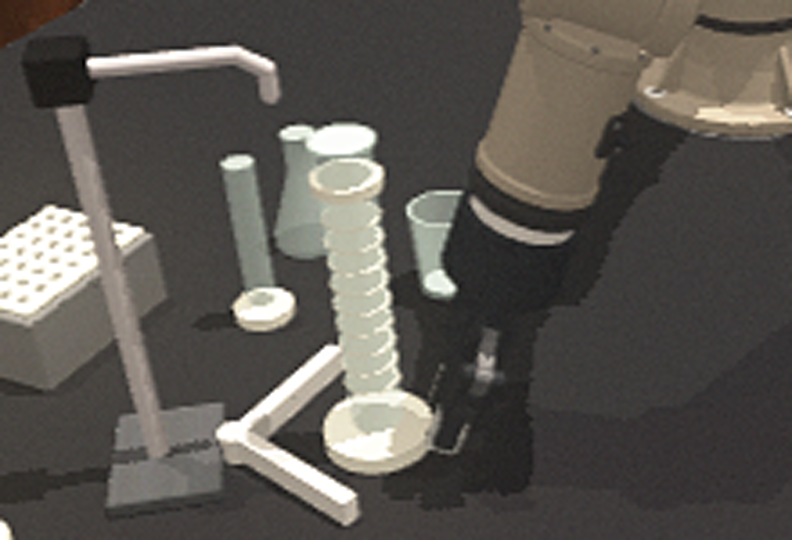

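View pics/top8.png

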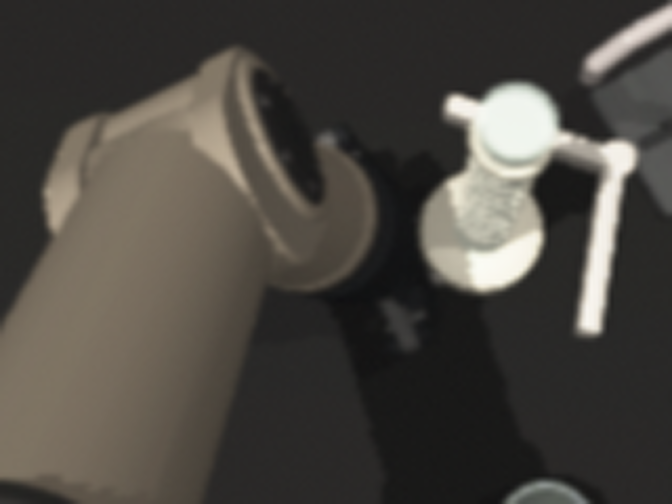

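```bash
python3 -m inch '[[[0.0008,-0.0018,0,0,0,0,0.35],[0.0008,-0.0018,0,0,0,0,0.35],[0.0008,-0.0018,0,0,0,0,0.35],[0.0008,-0.0018,0,0,0,0,0.35],[0.0008,-0.0018,0,0,0,0,0.35],[0.0008,-0.0018,0,0,0,0,0.35],[0.0008,-0.0018,0,0,0,0,0.35],[0.0008,-0.0018,0,0,0,0,0.35],[0.0008,-0.0018,0,0,0,0,0.35],[0.0008,-0.0018,0,0,0,0,0.35],[0.0008,-0.0018,0,0,0,0,0.35],[0.0008,-0.0018,0,0,0,0,0.35]]]'
python3 - <<'E'
from fit import *
d=get_image("scene");cv2.imwrite("pics/scene9.png",cv2.resize(d["image"][110:260,100:320,::-1],None,fx=3.6,fy=3.6,interpolation=2))
d=get_image("top");cv2.imwrite("pics/top9.png",cv2.resize(d["image"][110:230,180:340,::-1],None,fx=4.2,fy=4.2,interpolation=2))
E
```

```text
clock: 14.25
tcp_pos: [0.6055, -0.0805, 0.0038]
orientation: [-1.576, 1.222, -1.172]
contact_force: [-0.1, 1.3, 1.6]
opening: 0.342
```

View pics/scene9.png

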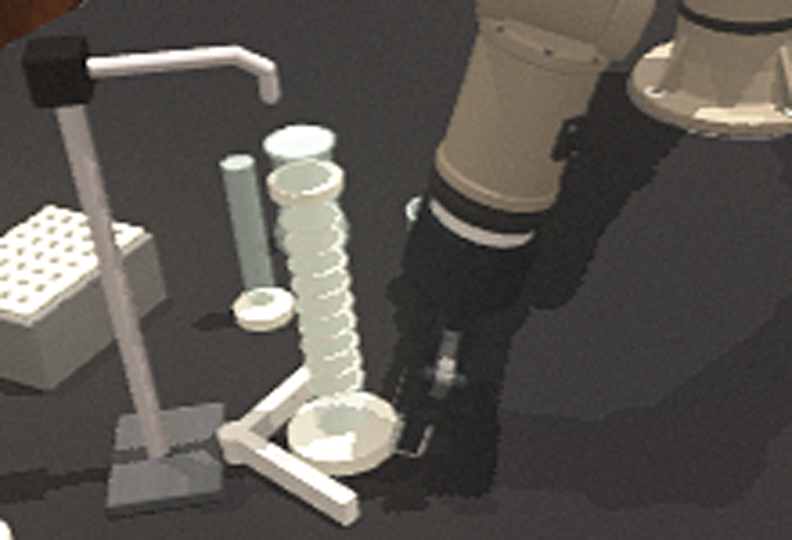

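View pics/top9.png

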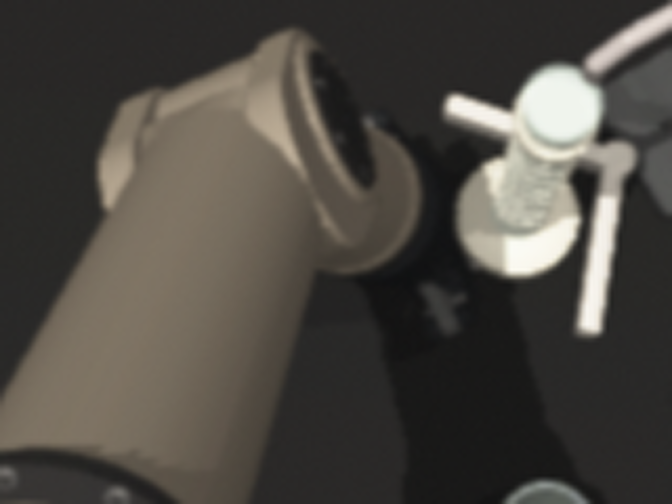

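```bash
python3 -m inch '[[[0.0005,-0.0009,0,0,0,0,0.35],[0.0004,-0.0009,0,0,0,0,0.35],[0.0004,-0.0009,0,0,0,0,0.35],[0.0004,-0.0009,0,0,0,0,0.35],[0.0004,-0.0009,0,0,0,0,0.35],[0.0004,-0.0009,0,0,0,0,0.35],[0.0004,-0.0009,0,0,0,0,0.35],[0.0004,-0.0009,0,0,0,0,0.35],[0,0,0,0,0,0,0.35]]]'
python3 -m inch '[[[0.0004,-0.0009,0,0,0,0,0.35],[0.0004,-0.0009,0,0,0,0,0.35],[0,0,0,0,0,0,0.35]]]'
python3 - <<'E'
from fit import *
d=get_image("scene");cv2.imwrite("pics/scene10.png",cv2.resize(d["image"][110:260,100:320,::-1],None,fx=3.6,fy=3.6,interpolation=2))
print(fitfoot(d,(.626,-.130),(178,219,215,226)))
d=get_image("top");cv2.imwrite("pics/top10.png",cv2.resize(d["image"][110:230,180:340,::-1],None,fx=4.2,fy=4.2,interpolation=2))
p=(.626,-.130);u,v=proj(d,(*p,.01));print(u,v,fitfoot(d,p,(int(u)-13,int(v)+1,int(u)+14,int(v)+20)))
E
```

```text
clock: 15.1
tcp_pos: [0.6088, -0.0878, 0.0039]
orientation: [-1.575, 1.221, -1.172]
contact_force: [-0.4, -0.0, -0.8]
opening: 0.353
clock: 15.35
tcp_pos: [0.6096, -0.0896, 0.0039]
orientation: [-1.575, 1.221, -1.172]
contact_force: [0.6, 1.1, 0.1]
opening: 0.353
(array([ 0.61684679, -0.13702396]), np.float64(11.514117647058823))
306.87703364488493 158.76900713365612 (array([ 0.626066  , -0.12987955]), np.float64(24.47))
```

View pics/scene10.png

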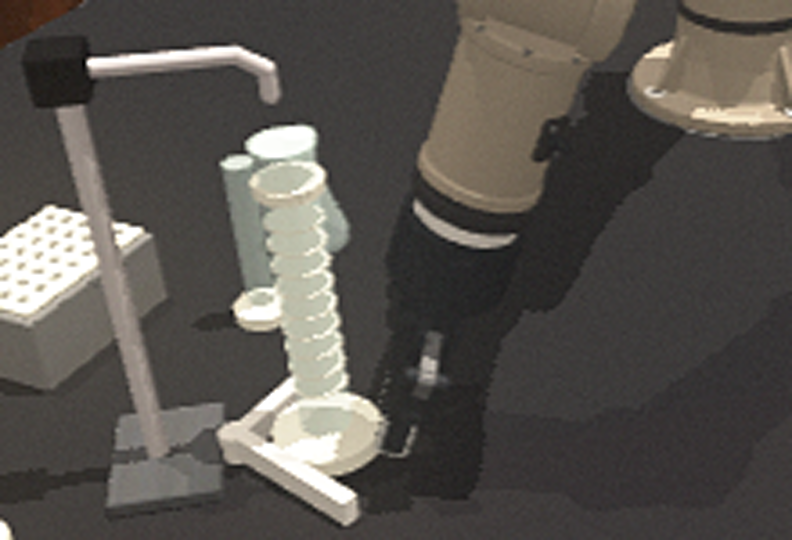

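View pics/top10.png

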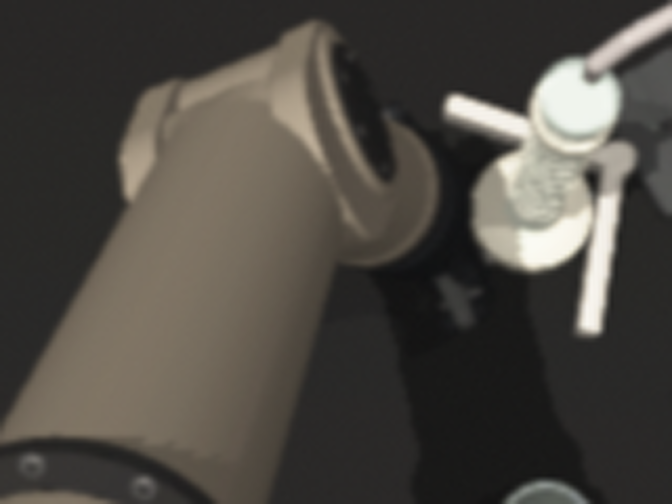

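```bash
python3 -m inch '[[[0.0004,-0.0009,0,0,0,0,0.35],[0.0002,-0.0005,0,0,0,0,0.35],[0,0,0,0,0,0,0.35]]]'
python3 -m inch '[[[0.0002,-0.0005,0,0,0,0,0.35],[0.0002,-0.0005,0,0,0,0,0.35],[0,0,0,0,0,0,0.35]]]'
```

```text
clock: 15.7
tcp_pos: [0.6101, -0.0908, 0.0039]
orientation: [-1.575, 1.222, -1.172]
contact_force: [-0.6, 1.2, 0.3]
opening: 0.346
clock: 15.95
tcp_pos: [0.6105, -0.0913, 0.0038]
orientation: [-1.575, 1.222, -1.172]
contact_force: [-1.9, 2.3, 0.8]
opening: 0.353
```

```bash
python3 -m inch '[[[0.0002,-0.0005,0,0,0,0,0.35],[0,0,0,0,0,0,0.35],[0,0,0,0,0,0,0.35]]]'
python3 -m inch '[[[0.0002,-0.0005,0,0,0,0,0.35],[0,0,0,0,0,0,0.35],[0,0,0,0,0,0,0.35]]]'
```

```text
clock: 16.2
tcp_pos: [0.6106, -0.0915, 0.0037]
orientation: [-1.575, 1.222, -1.171]
contact_force: [-2.2, 4.1, 1.0]
opening: 0.351
clock: 16.45
tcp_pos: [0.6109, -0.0916, 0.0037]
orientation: [-1.575, 1.223, -1.171]
contact_force: [-2.1, 5.0, 1.1]
opening: 0.349
```

Run:
```python
from fit import *
d=get_image("scene");cv2.imwrite("pics/scene11.png",cv2.resize(d["image"][205:255,150:220,::-1],None,fx=10,fy=10,interpolation=2))
d=get_image("top");cv2.imwrite("pics/top11.png",cv2.resize(d["image"][125:195,275:345,::-1],None,fx=8,fy=8,interpolation=2))
p=(.626,-.130);u,v=proj(d,(*p,.01))
print(fitfoot(d,p,(int(u)-13,int(v)+3,int(u)+11,int(v)+20)))
```

```text
(array([ 0.62677805, -0.13176735]), np.float64(12.763333333333334))
```

View pics/scene11.png

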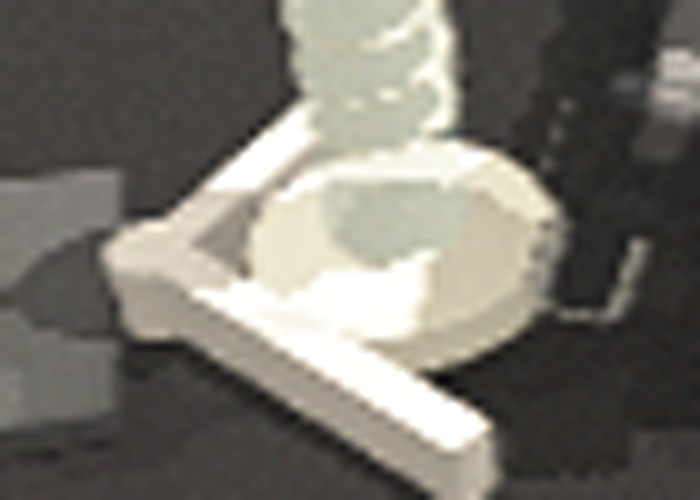

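View pics/top11.png

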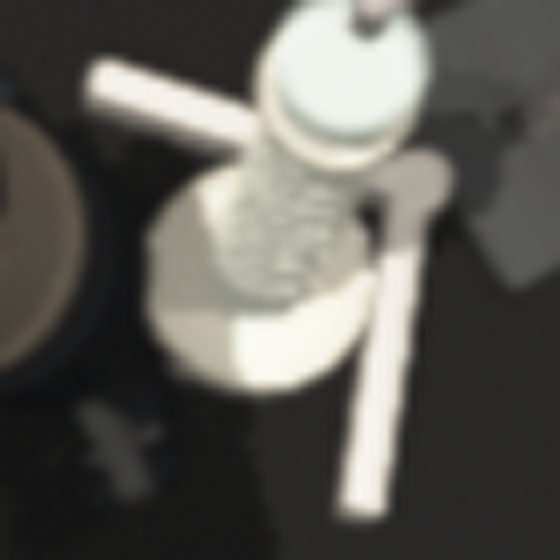

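```bash
python3 -m inch '[[[0.0006,-0.0003,0,0,0,0,0.35],[0,0,0,0,0,0,0.35],[0,0,0,0,0,0,0.35]]]'
python3 -m inch '[[[0.0006,-0.0003,0,0,0,0,0.35],[0,0,0,0,0,0,0.35],[0,0,0,0,0,0,0.35]]]'
```

```text
clock: 16.8
tcp_pos: [0.6112, -0.0916, 0.0036]
orientation: [-1.576, 1.223, -1.172]
contact_force: [-3.9, 6.2, 3.4]
opening: 0.349
clock: 17.05
tcp_pos: [0.6114, -0.0916, 0.0035]
orientation: [-1.578, 1.224, -1.174]
contact_force: [-4.9, 6.9, 4.5]
opening: 0.349
```

Firm, balanced stop: 8 N along the fork axis, and the TCP has stalled. I'm backing off straight.

```bash
python3 -m inch '[[[-0.0008,0.0014,0,0,0,0,0.35],[-0.0008,0.0014,0,0,0,0,0.35],[-0.0008,0.0018,0,0,0,0,0.35],[-0.0008,0.0018,0,0,0,0,0.35],[-0.0016,0.0036,0,0,0,0,0.35],[-0.003,0.0074,0,0,0,0,0.35],[-0.004,0.01,0,0,0,0,0.35],[-0.006,0.015,0,0,0,0,0.35],[-0.006,0.015,0,0,0,0,0.35],[-0.006,0.015,0,0,0,0,0.35],[-0.006,0.015,0,0,0,0,0.35],[0,0,0,0,0,0,0.35]]]'
python3 - <<'E'
from fit import *
print(arm.observe()["tcp_pos"])
d=get_image("scene");s=d;cv2.imwrite("pics/scene12.png",cv2.resize(d["image"][110:260,100:320,::-1],None,fx=3.6,fy=3.6,interpolation=2))
cv2.imwrite("pics/scene12z.png",cv2.resize(d["image"][205:255,150:220,::-1],None,fx=10,fy=10,interpolation=2))
d=get_image("top");cv2.imwrite("pics/top12.png",cv2.resize(d["image"][125:195,275:345,::-1],None,fx=8,fy=8,interpolation=2))
p=(.626,-.130);u,v=proj(d,(*p,.01))
print(fitfoot(d,p,(int(u)-16,int(v)+3,int(u)+11,int(v)+20)))
w=white(s);m0=soft([hullmask(s,h) for h in forkpts(.6257,-.1297,-1.018)])
def f(p):
    return np.abs(np.maximum(m0,soft([hullmask(s,footpts(*p))]))-w)[219:250,168:215].sum()
r=minimize(f,p,method="Nelder-Mead",options=dict(initial_simplex=[p,np.add(p,[.008,0]),np.add(p,[0,.008])]));print(r.x,r.fun)
E
```

```text
clock: 18.05
tcp_pos: [0.5754, -0.0005, 0.0031]
orientation: [-1.576, 1.224, -1.166]
contact_force: [-1.0, 0.8, -0.6]
opening: 0.349
[ 5.75403453e-01 -5.16643491e-04  3.13353841e-03]
(array([ 0.62634675, -0.12964609]), np.float64(4.434901960784314))
[ 0.62551163 -0.12839362] 95.91235294117647
```

View pics/scene12.png

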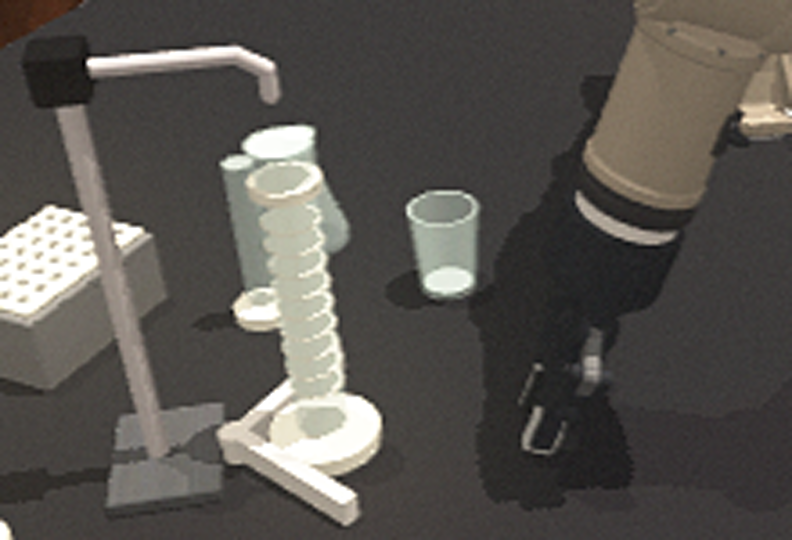

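View pics/top12.png

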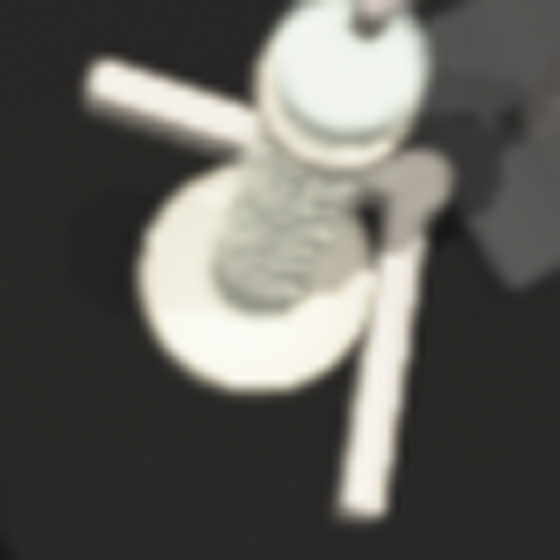

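View pics/scene12z.png

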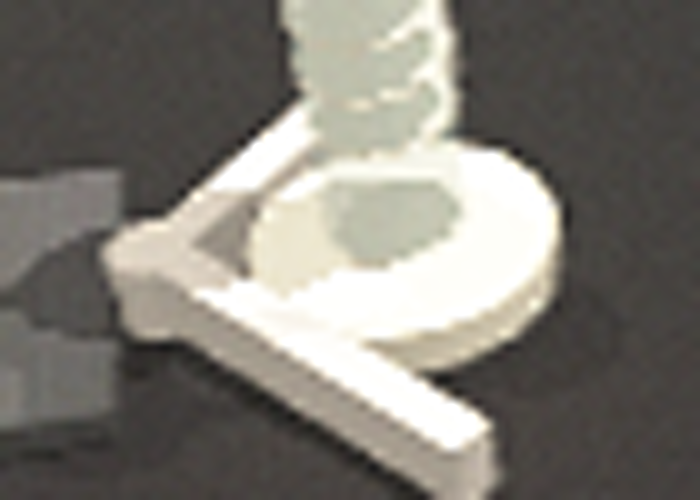

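The cylinder stands in the fork. The fitted foot centre (0.6263, -0.1296) is within 1 mm of the fitted seat, and the spout is over its mouth. Next is the button.

```bash
python3 -m inch '[[[0,0.005,0.014,0,0,0,0.35],[0,0.01,0.014,0,0,0,0.2],[0,0.01,0.014,0,0,0,0],[0,0.01,0.014,4.61,1.94,0,0],[0,0.01,0.014,4.61,1.94,0,0],[0,0.01,0.014,4.61,1.94,0,0],[0,0.01,0.014,4.61,1.94,0,0],[0,0.01,0.014,0,0,0,0],[0,0.01,0.014,0,0,0,0],[0,0.01,0.014,0,0,0,0],[-0.003,0.02,0.01,0,0,0,0],[-0.003,0.02,0.007,0,0,0,0]]]'
python3 -m inch '[[[-0.003,0.03,0,0,0,0,0],[-0.003,0.03,0,0,0,0,0],[-0.003,0.03,0,0,0,0,0],[-0.003,0.03,0,0,0,0,0],[-0.003,0.03,0,0,0,0,0],[-0.003,0.03,0,0,0,0,0],[-0.003,0.03,0,0,0,0,0],[-0.002,0.025,0,0,0,0,0],[0,0.015,0,0,0,0,0],[0,0,0,0,0,0,0],[0,0,0,0,0,0,0]]]'
python3 - <<'E'
from h import *
o=arm.observe();print(o["tcp_pos"],o["joints"].round(2))
save(get_image("wrist"),"wrist13.png");d=get_image("scene");save(d,"scene13.png")
E
```

```text
clock: 19.15
tcp_pos: [0.5715, 0.127, 0.1622]
orientation: [-0.684, 1.568, -0.286]
contact_force: [0.1, 0.8, 0.4]
opening: -0.002
clock: 20.07
tcp_pos: [0.5479, 0.3778, 0.1605]
orientation: [-1.905, 1.569, -1.502]
contact_force: [-0.0, -1.3, -0.0]
opening: 0.003
[0.54788945 0.37780384 0.16045571] [-0.73  0.48  0.08  1.57 -0.04  1.09 -0.23]
```

View pics/wrist13.png

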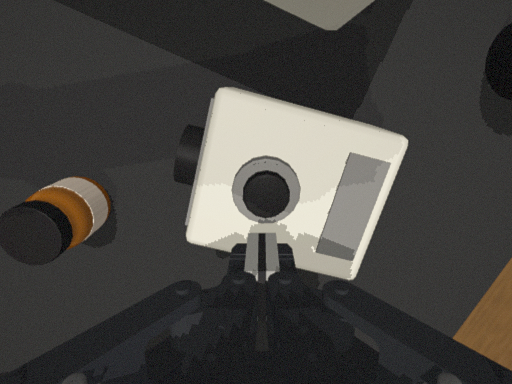

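View pics/scene13.png

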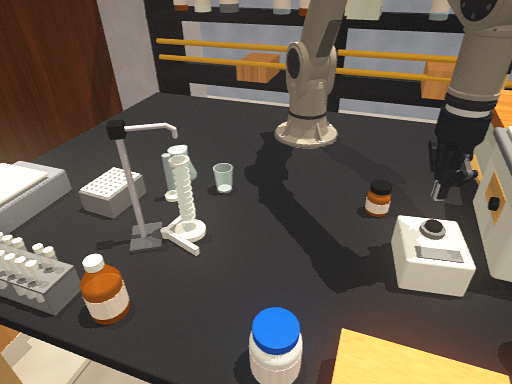

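Run:
```python
from h import *
from scipy.spatial.transform import Rotation as Ro
o=arm.observe();d=get_image("wrist")
R=Ro.from_euler("xyz",o["orientation"]).as_matrix();M=np.array(d["mount"]);f,cx,cy=K(d)
print(o["tcp_pos"],[(x["centre"],x["conf"]) for x in spot_in("start_top",d)[:2]])
c=o["tcp_pos"]+R@M[:3,3]
for uv in((266,193),):
  v=R@M[:3,:3]@np.array([(uv[0]-cx)/f,(uv[1]-cy)/f,1])
  for z in(.09,.094,.098):print(z,c+v*(z-c[2])/v[2])
cv2.imwrite("pics/wz.png",cv2.resize(d["image"][140:240,210:330,::-1],None,fx=6,fy=6))
```

```text
[0.54862738 0.37582689 0.16068396] [([264.0, 192.7], 0.8)]
0.09 [0.54807041 0.38306773 0.09      ]
0.094 [0.5475041  0.38424717 0.094     ]
0.098 [0.54693778 0.38542662 0.098     ]
```

View pics/wz.png

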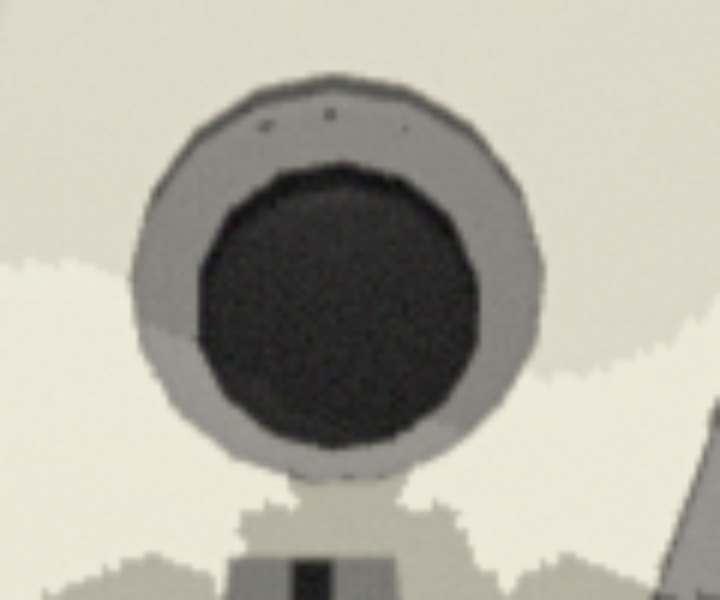

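```bash
python3 -m inch '[[[-0.001,0.008,0,0,0,0,0],[0,0,-0.01,0,0,0,0],[0,0,-0.012,0,0,0,0],[0,0,-0.012,0,0,0,0],[0,0,-0.01,0,0,0,0],[0,0,-0.008,0,0,0,0],[0,0,-0.005,0,0,0,0],[0,0,0,0,0,0,0],[0,0,0,0,0,0,0]]]'
python3 -m inch '[[[0,0,-0.003,0,0,0,0],[0,0,-0.003,0,0,0,0],[0,0,0,0,0,0,0],[0,0,0,0,0,0,0]]]'
python3 - <<'E'
from h import *
d=get_image("scene");cv2.imwrite("pics/scene14.png",cv2.resize(d["image"][150:300,380:490,::-1],None,fx=4,fy=4,interpolation=2))
E
```

```text
clock: 21.02
tcp_pos: [0.5464, 0.387, 0.1036]
orientation: [-2.08, 1.571, -1.677]
contact_force: [-0.6, 0.7, -1.1]
opening: -0.001
clock: 21.35
tcp_pos: [0.5471, 0.3876, 0.0988]
orientation: [0.229, 1.568, 0.632]
contact_force: [1.8, -0.1, 3.6]
opening: -0.003
```

View pics/scene14.png

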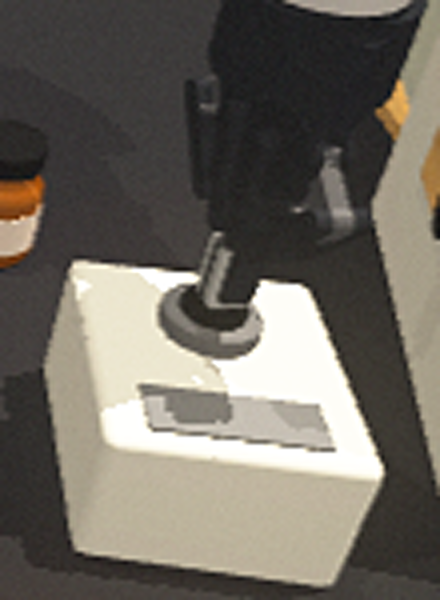

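The tip is on the button at 3.6 N. I'm pressing down to the stop.

```bash
python3 -m inch '[[[0,0,-0.002,0,0,0,0],[0,0,0,0,0,0,0],[0,0,0,0,0,0,0]]]'
python3 -m inch '[[[0,0,-0.002,0,0,0,0],[0,0,0,0,0,0,0],[0,0,0,0,0,0,0]]]'
python3 -m inch '[[[0,0,-0.002,0,0,0,0],[0,0,0,0,0,0,0],[0,0,0,0,0,0,0]]]'
```

```text
clock: 21.65
tcp_pos: [0.5471, 0.3876, 0.0965]
orientation: [0.212, 1.569, 0.616]
contact_force: [2.0, 0.7, 4.7]
opening: -0.003
clock: 21.9
tcp_pos: [0.5472, 0.3876, 0.096]
orientation: [0.269, 1.568, 0.672]
contact_force: [-0.2, -0.9, 11.2]
opening: -0.001
clock: 22.15
tcp_pos: [0.5472, 0.3876, 0.0959]
orientation: [0.343, 1.568, 0.746]
contact_force: [-3.0, -2.9, 20.3]
opening: -0.001
```

Run:
```python
from h import *
d=get_image("scene");cv2.imwrite("pics/scene15.png",cv2.resize(d["image"][205:250,405:465,::-1],None,fx=12,fy=12,interpolation=2))
```

```text
(no output)
```

View pics/scene15.png

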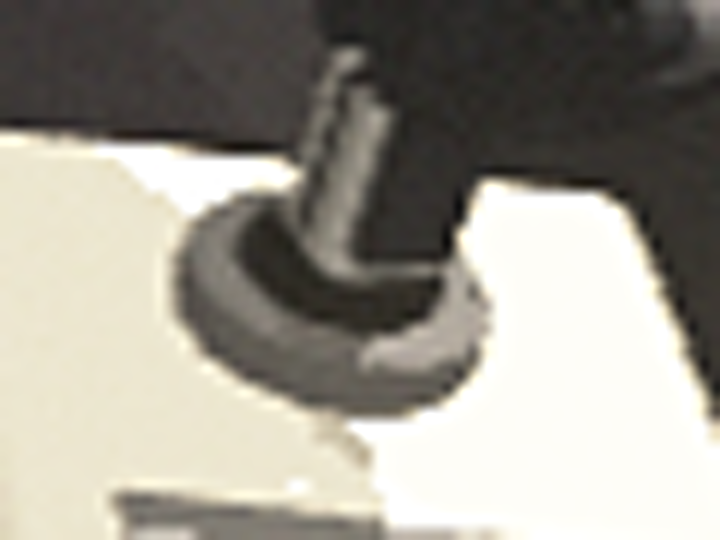

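The tip sits slightly toward +y, at the ring side of the disc (right of centre near column 450). I'll ease off without leaving the button, shift 4 mm and press again, to rule out the stop being the ring.

```bash
python3 -m inch '[[[0,0,0.003,0,0,0,0],[0,0,0.003,0,0,0,0],[0.001,-0.004,0,0,0,0,0],[0,0,0,0,0,0,0],[0,0,0,0,0,0,0]]]'
python3 -m inch '[[[0,0,-0.002,0,0,0,0],[0,0,0,0,0,0,0],[0,0,0,0,0,0,0]]]'
python3 -m inch '[[[0,0,-0.002,0,0,0,0],[0,0,-0.001,0,0,0,0],[0,0,0,0,0,0,0]]]'
python3 - <<'E'
from h import *
d=get_image("scene");cv2.imwrite("pics/scene16.png",cv2.resize(d["image"][205:250,405:465,::-1],None,fx=12,fy=12,interpolation=2))
d=get_image("wrist");cv2.imwrite("pics/wrist16.png",cv2.resize(d["image"][140:340,160:380,::-1],None,fx=3,fy=3,interpolation=2))
E
```

```text
clock: 22.62
tcp_pos: [0.5471, 0.3832, 0.0976]
orientation: [1.981, 1.57, 2.384]
contact_force: [0.3, 1.7, 2.3]
opening: -0.001
clock: 22.87
tcp_pos: [0.5471, 0.3832, 0.0961]
orientation: [2.854, 1.57, -3.026]
contact_force: [0.3, 1.3, 7.2]
opening: 0.005
clock: 23.12
tcp_pos: [0.5473, 0.3833, 0.0959]
orientation: [1.934, 1.57, 2.337]
contact_force: [-3.7, -2.7, 20.3]
opening: 0.002
```

View pics/scene16.png

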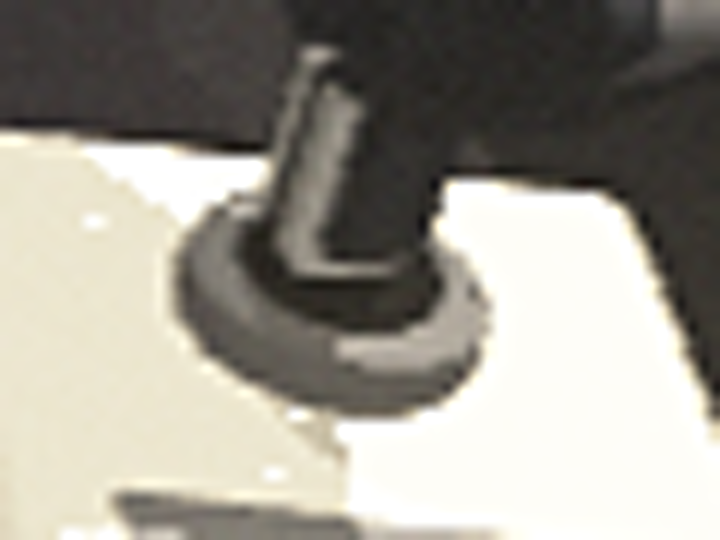

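View pics/wrist16.png

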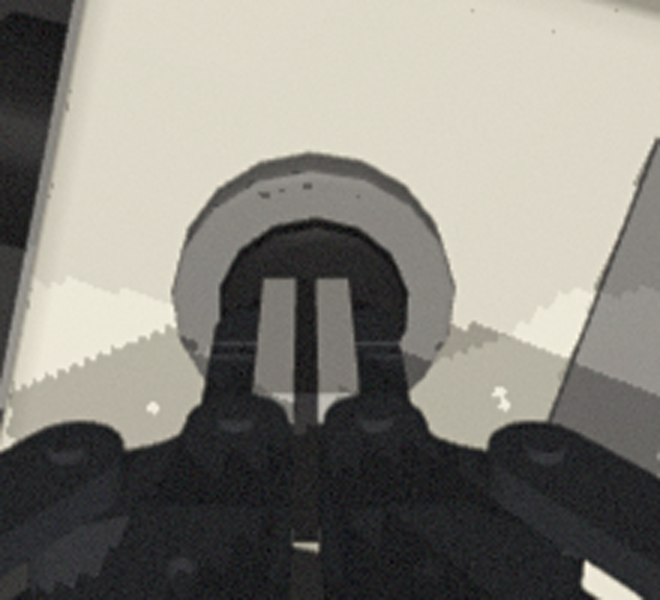

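The stop height is the same (0.096) with the tip well inside the disc, so the button is fully down. Releasing.

```bash
python3 -m inch '[[[0,0,0.004,0,0,0,0],[0,0,0.004,0,0,0,0],[0,0,0.006,0,0,0,0],[0,0,0.01,0,0,0,0],[0,0,0.015,0,0,0,0],[0,0,0.02,0,0,0,0],[-0.01,-0.005,0.02,0,0,0,0],[-0.02,-0.01,0.02,0,0,0,0],[-0.02,-0.01,0.01,0,0,0,0],[-0.02,-0.01,0,0,0,0,0],[-0.01,0,0,0,0,0,0],[0,0,0,0,0,0,0]]]'
python3 - <<'E'
from fit import *
d=get_image("scene");s=d;save(d,"scene17.png");cv2.imwrite("pics/scene17z.png",cv2.resize(d["image"][205:250,405:465,::-1],None,fx=12,fy=12,interpolation=2))
d=get_image("top");save(d,"top17.png")
p=(.626,-.130);u,v=proj(d,(*p,.01));print(fitfoot(d,p,(int(u)-16,int(v)+3,int(u)+11,int(v)+20)))
for th in["beaker","flask","short_cylinder","jar"]:print(th,[np.round(x["centre"],1) for x in spot_in(th,d)[:1]])
E
```

```text
clock: 24.22
tcp_pos: [0.4648, 0.3477, 0.2015]
orientation: [3.129, 1.568, -2.749]
contact_force: [-0.2, 0.6, 0.3]
opening: 0.005
(array([ 0.62634675, -0.12964609]), np.float64(4.484901960784314))
beaker [array([313.1, 153.3])]
flask [array([360.4, 249.1])]
short_cylinder [array([355.6, 205.6])]
jar [array([134.2, 247.3])]
```

View pics/scene17.png

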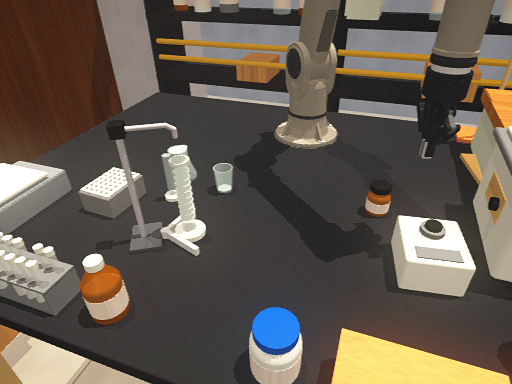

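View pics/scene17z.png

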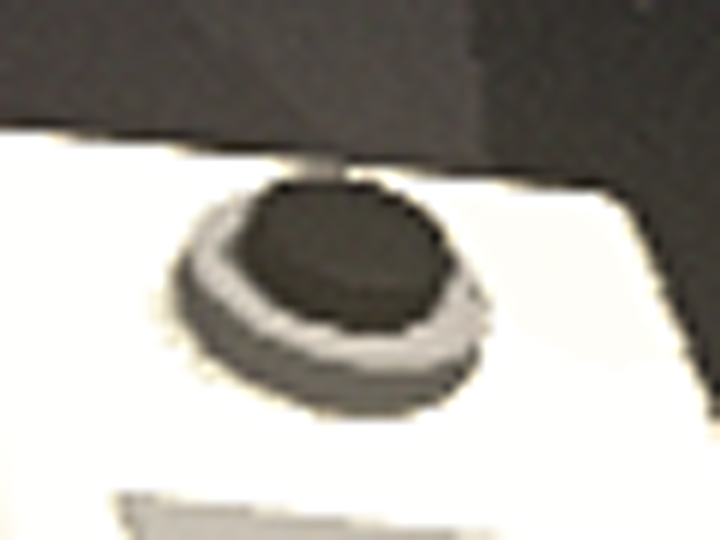

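View pics/top17.png

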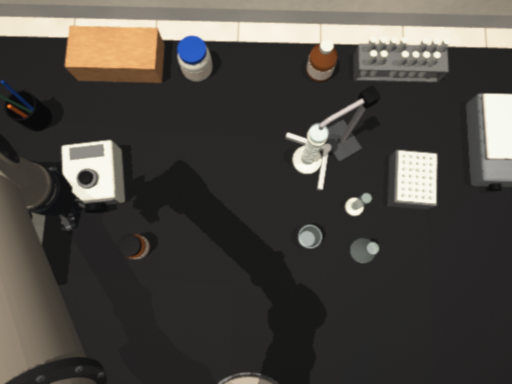

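```bash
python3 -c "
from station import arm
o=arm.observe();print(o['clock'],o['contact_force'].round(1));print(arm.job_done())"
```

```text
24.5167 [ 0.2 -1.  -0.1]
the job is handed in; nothing more can be done
None
```

I slid the cylinder into the fork and then pressed the pump button fully down and let it come back up. The job was handed in at 24.5 s; it reports no verdict.

- **Sliding:** I pushed only on the foot's rim, using two low fingertips with the tool leaning about 20° away from the barrel. The push took about 2 N, rising to about 8 N once the foot stopped against the fork.
- **Seating:** After I backed off, and again at the end, the top view put the foot's centre at (0.6263, -0.1296). That is within 1 mm of the seat I fitted from the pictures. The foot's contact with the far bar is hidden from above, so I judged it from that fit and from the push force pointing back along the fork's axis.
- **Button:** I pressed it with the shut fingertips to a hard stop at TCP height 0.096 m, at 20 N. I then eased off a little, shifted 4 mm and pressed again, still on the button. It stopped at the same height, so the stop was not the ring around it. The last picture shows the button back up.
- **Other glassware:** It all looks where it was at the start, and the arm is clear of everything with no contact force.

**Checks that disagreed:**
- The pictures put the button top at about 0.094 m, while touch suggested about 0.10 m.
- In the last top view the detector reported the beaker at the cylinder's position. The picture shows the beaker where it was.
- One early scene-view fit of the seated foot was about 1 cm off while the gripper partly hid it.

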